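# Reset the tripped breaker behind the push-latch hatch

## Task

One of the bench machines has gone dead: its breaker has tripped. Press once on the ribbed thumb pad of the breaker box's hatch so that its push latch lets go, take the fingers away, wait until the hatch has swung fully open and watch for another two seconds that it stays so by itself. Then, leaving the two good breakers alone, push the one button that stands out fully in until it stays, and leave the hatch open so that we can see whether it trips again. It is all fingertip work: pick nothing up and do not disturb the things round the box.

Things in the scene. Friction and masses are not known exactly. Their poses are not given: they have to be found in the camera images.
- breaker_box: low grey breaker box screwed to the bench, 126 x 166 x 52 mm (its x, y, z); its flat top, the deck, is 52 mm up. Origin: centre of its underside. Its own -x side is the front; a conduit elbow comes out of the rear to x = 108 mm. On the deck is a hatch and, hidden under it, three round push-to-reset breakers in a row at box x = -8 mm, y = -32, 0 and +32 mm
- hatch (a joint): angle of the hatch in rad: about 0 (within 0.01) = latched shut, negative = pressed down (hard stop at -0.07), positive = open (stop at 2.35, leaning back past upright). Push-push latch: pressing the thumb pad down 3.5 mm or more and letting go frees it; a spring then swings it fully open in about 2 s and holds it there. Pressed shut again it would latch again
- hatch_hinge (a point): middle of the hatch's hinge axis, which runs along the box's y at box x = 36, z = 67 mm. The hatch is a grey cap 84 mm (x) by 118 mm (y) with a thin skirt; shut, its top is 72 mm above the bench and its front edge at box x = -46 mm; open, it stands up to 60 mm above the hinge and behind it
- thumb_pad (a point): centre of the ribbed pad (22 x 36 mm) on top of the hatch near its front edge, where to press: straight down, 2 to 5 N, with a hard stop after 4.5 mm. It moves with the hatch; with the hatch shut it is at box x = -30, y = 0, z = 73.5 mm
- tripped_button (a joint): travel of the tripped breaker's button in m: 0 = popped out, 0.0075 to 0.008 = fully in. Snaps over half-way and then stays in; needs about 5 N. White button 11 mm across, with a 15 mm black collar that stands 4 mm above the deck; popped out its top is 12.6 mm above the deck, in 4.6 mm. It may be any of the three places
- tripped_button_top (a point): centre of the top of the tripped button, moves with it; pushed in by moving straight down
- breaker_b: a good breaker, same looks, its button in (top 4.6 mm above the deck); origin on the axis, at the deck; not to be pressed
- breaker_c: the other good breaker, likewise
- button_b (a joint): travel of breaker_b's button in m, 0.0075 to 0.008 = in
- button_c (a joint): travel of breaker_c's button in m, 0.0075 to 0.008 = in
- thread_spool: wooden spool with pale thread, 42 mm across, 55 mm high, standing loose beside the box's +y side; origin under its centre; leave alone
- polish_tin: flat round brown polish tin, 73 mm across, 22 mm high, lying loose beside the box's -y side; origin under its centre; leave alone
- tack_box: square tack box, 69 x 69 x 60 mm, standing loose behind the box; origin under its centre; leave alone

How it is judged:
On the way, in this order (a step that is already met when the one before it is completed fails the run):
1. the fingers press the latched hatch down until its latch lets go (value of joint hatch below -0.025 rad and contact force between the fingers and breaker_box above 0.5 N).
2. the hatch has swung fully open and stays so for a second with nothing of the robot touching it, before the tripped button is moved (value of joint hatch above 2.2 rad and contact force between each of the fingers, the arm and breaker_box below 0.1 N and value of joint tripped_button below 0.002 m), for 1 s.
At the end, for the whole second after the job is handed in: the hatch stands fully open by itself (angle above 2.2 rad), the tripped button is in (more than 6.8 of its 8 mm) and so are the other two, and spool, tin and tack box are within 10 mm of where they stood (value of joint hatch above 2.2 rad and value of joint each of tripped_button, button_b, button_c above 0.0068 m and velocity of joint hatch below 0.05 rad/s and distance of each of thread_spool, polish_tin, tack_box from where it was at the start of the episode below 0.01 m); the robot touches nothing.
It fails at once if the hatch, once popped, is pushed back towards shut (a second press) (value of joint hatch between 0.25 and 1.9 rad and velocity of joint hatch below -0.08 rad/s).
It fails at once if a good breaker is pressed (contact force between the fingers and breaker_b above 3 N or contact force between the fingers and breaker_c above 3 N).
It fails at once if a thing beside the box is lifted, pushed away or knocked over (distance of any of thread_spool, polish_tin, tack_box from where it was at the start of the episode above 0.02 m or angle between any of thread_spool, tack_box's own z axis and vertical above 0.5 rad).
It also fails if it takes over 45 s, if anything falls off the work surface, if the arm or the gripper's body presses on something with over 40 N, if the wrist force passes 120 N, or if a joint passes its speed limit or range.

## Robot

A 6-joint arm with a two-finger parallel gripper is mounted at the origin on a cart in front of the work surface, level with it; the furniture and walls round the work are solid. World frame = base frame: x ahead of the robot, y to its left, z up, the work surface at z = 0. Lengths are in m, angles in rad, forces in N, time in s.
With the tool pointing down it reaches from about 0.35 to 0.775 m from the base axis. Payload 5.5 kg.
Tool frame: the origin (TCP) lies at the very end of the fingers, on their centre line; the grasp point (between the pads) lies env.hold_point_z behind it (env.hold_point_z is the distance from the TCP to the grasp point, in m); z points along the fingers, y is the line along which they close (so a half turn about z gives the same grasp; the last joint's range is limited). The gripper opens to 85 mm and grips with 20 to 120 N. Pads are 22 mm wide; open, the fingers measure 114 mm over their backs; the gripper's body (76 mm by 85 mm) begins 54 mm behind the grasp point. The pads swing forward as they close: fully open they stand 13 mm farther back than shut.
Start: joints at [-1.258, 0.313, 0.046, 1.304, 0, 1.431], TCP at [0.252, -0.517, 0.231] pointing down, gripper open.
Joint ranges: [-2.76, 2.76], [-0.86, 1.69], [-1.03, 1.26], [-2.2, 2.34], [-1.47, 1.5], [-3.14, 3.14]. Speed limits (rad/s): [2.57, 2.57, 3.14, 3.14, 3.14, 3.14].

## Interface

Orientations are given as a unit quaternion [w, x, y, z].
In Python, from workcell import env gives the robot as it stands.
- The arm moves only by the tool carry_out, never from a script. Its argument "steps" is a list of rows, each a list of 3 entries, a list of its own where there are three numbers: the turn, a rotation vector about the tool's x, y, z in degrees, then the shift along the tool's x, y, z in cm, then the closure in counts, from 0 (fully open) to 255 (shut). A call has exactly 8 rows; each row is the pose to reach, as a shift and turn from the pose commanded when the call began, along the tool's axes at that moment; what a row does not reach only later rows make up. A row lasts 1/8 s, in which the tool goes at most 62.5 mm and 10.7 degrees, less where a joint would pass 70% of its speed; a pose out of reach is approached as far as the arm can. A call with a gripper value outside its range is refused whole. The fingers move at their own pace and stop on an object; "force" is the grip in N (left out, the last holds). Time passes only in rows, so rows that repeat a pose let the fingers close, or fill a call up. It gives the time, the measured TCP pose, the force, the opening and the grip force at its end, in the units of the state.
- env.get_state(): the state, without advancing time (a new reading comes with each control period).
- env.read_camera(name): name is "scene" or "top" or "wrist"; returns (picture, depth): 420x560x3 uint8, red, green, blue; 420x560 float32, m along the optical axis (not along the pixel's ray), 0 where there is no reading.
- env.get_calibration(name): a dict with "fx", "fy", "cx", "cy" (pixels), "origin" and "orientation" of the camera in the world. Camera axes: x right, y up, looking along -z (the intrinsics and any distortion apply to the point x, -y, -z); pixel columns grow to the right and rows downward; lengths in m; the calibration is good to about 2 mm. The wrist camera is an equidistant fisheye: a pixel r from the principal point sees the ray r / f radians off the axis. A picture is of the moment at which its call begins: read the wrist's pose just before it. get_calibration takes no time and is no camera call; for the wrist camera it gives the pose at the moment of the call.
- env.hand_in(): hands the job in; it is judged then, once.
The state is a dict: "clock": time; "joint_pos": joint angles; "qvel": joint speeds; "tau": joint torques, N m; "tcp_pos": TCP position; "orientation": TCP orientation; "wrist_force": force on the tool from outside, world axes, zero at the start; "ft_torque": the same for the moment, N m; "finger_gap": finger opening in m; "grip_force": force on a finger pad.
Only numpy, scipy, OpenCV 4.12 (cv2) and the standard library are available. Lean on these libraries where they do the work, as an engineer would, in place of code of your own. Each camera call takes 0.05 s, during which the arm holds its last target. There are 200 camera calls.

## Working session

There is one attempt and no reset: what is moved stays moved. The work goes in short steps, Python scripts to look and compute and a tool call to move; the robot and the scene stay as the last step left them, time stands still between calls to the robot, and variables do not carry over. Pictures are saved under pics/ and viewed, at most 10 in all, crops included, and the job is handed in when it is done.

Besides the shell and the picture viewer there is one more tool, called after "Request:" in YAML: its name, and indented under it one key for each argument. carry_out: Moves the arm, as the interface text tells. Its arguments: {"type":"object","properties":{"steps":{"type":"array","items":{"type":"array"}},"force":{"type":"number"}},"required":["steps"]}

```bash
mkdir -p pics; cat > h.py <<'E'
import numpy as np, cv2
from scipy.spatial.transform import Rotation as R
from workcell import env
def Rq(q): return R.from_quat([q[1],q[2],q[3],q[0]])
def shot(name):
    c=env.get_calibration(name); im,d=env.read_camera(name); return im,d,c
def cloud(d,c):
    v,u=np.indices(d.shape); 
    p=np.stack([(u-c['cx'])/c['fx']*d,-(v-c['cy'])/c['fy']*d,-d],-1)
    return p@Rq(c['orientation']).as_matrix().T+np.array(c['origin'])
E
python3 - <<'E'
from h import *
for n in ['top','scene']:
    im,d,c=shot(n); cv2.imwrite(f'pics/{n}0.png',im[...,::-1]); np.savez(f'{n}0.npz',d=d,im=im,P=cloud(d,c)); print(n,c)
s=env.get_state(); print(s, env.hold_point_z)
E
```

```text
top {'fx': 543.7530682593366, 'fy': 543.7530682593366, 'cx': 273.6309909421581, 'cy': 208.723372909735, 'origin': array([ 0.33369648, -0.28576451,  1.04231172]), 'orientation': array([ 0.72026567,  0.07419448, -0.0735687 , -0.68578436])}
scene {'fx': 455.908511180642, 'fy': 455.908511180642, 'cx': 285.39074723625095, 'cy': 208.90257791704786, 'origin': array([ 1.10015712, -0.11448432,  0.68411624]), 'orientation': array([0.54424247, 0.21594853, 0.31011884, 0.74899445])}
{'clock': 0.1, 'joint_pos': array([-1.25759845e+00,  3.13925423e-01,  4.50921716e-02,  1.30363023e+00,
        6.27396216e-06,  1.43119735e+00]), 'qvel': array([ 1.03960563e-03, -1.82432872e-03,  1.57409852e-03,  1.25477121e-03,
       -8.79987099e-05,  1.19607990e-03]), 'tau': array([ 1.61166361e-03, -4.81728637e+01,  2.99242616e+01,  1.28235959e-02,
       -5.63529818e-05, -7.95766312e-06]), 'tcp_pos': array([ 0.25140021, -0.51660889,  0.23049782]), 'orientation': array([-8.30709857e-04,  9.74480818e-01,  2.24469240e-01, -6.91379540e-05]), 'wrist_force': array([ 0.49235199, -0.49590666,  1.24712079]), 'ft_torque': array([-0.02687228,  0.04068957, -0.04209097]), 'grip_force': 0.0, 'finger_gap': 0.08549005031696966} 0.0187
```

View pics/top0.png

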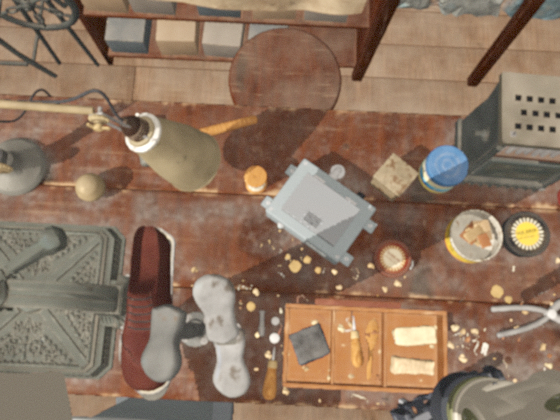

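View pics/scene0.png

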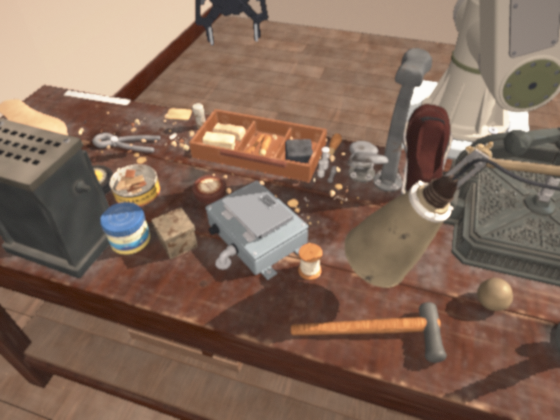

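The top view shows the box centred near (320,210). The dark thumb pad is at (313,219), the spool at (255,178), the tin at (393,257), the tack box at (395,175), and a lamp hangs at (180,155). Next I fit the box pose from depth.

```bash
python3 - <<'E'
from h import *
f=np.load('top0.npz');P=f['P'];im=f['im']
for u,v in [(313,219),(320,200),(255,178),(393,257),(395,175),(340,172),(180,155),(280,270)]: print((u,v),P[v,u].round(4))
m=np.zeros(P.shape[:2],bool); m[150:270,255:385]=1
def rect(lo,hi):
    k=m&(P[...,2]>lo)&(P[...,2]<hi)
    n,l,st,_=cv2.connectedComponentsWithStats(k.astype(np.uint8)); i=1+np.argmax(st[1:,4]); k=l==i
    q=P[k]; r=cv2.minAreaRect((q[:,:2]*1000).astype(np.float32)); print(lo,hi,k.sum(),r,q[:,2].mean()); return k
rect(.064,.085); rect(.044,.085)
big=cv2.resize(im[150:275,245:395],None,fx=5,fy=5,interpolation=cv2.INTER_CUBIC); cv2.imwrite('pics/crop.png',big[...,::-1])
z=P[...,2]; print('tall things near', [(P[v,u].round(3)) for v,u in [(130,140),(180,200),(150,190),(160,215)]])
E
```

```text
(313, 219) [ 0.5239 -0.3521  0.0737]
(320, 200) [ 0.5603 -0.3638  0.0721]
(255, 178) [ 0.6003 -0.242   0.0559]
(393, 257) [ 0.4687 -0.5089  0.021 ]
(395, 175) [ 0.618  -0.5037  0.0601]
(340, 172) [ 0.6313 -0.4057  0.0169]
(180, 155) [ 0.5929 -0.1257  0.203 ]
(280, 270) [ 4.359e-01 -2.974e-01 -4.000e-04]
0.064 0.085 2938 ((545.9241333007812, -364.85333251953125), (118.23545837402344, 86.25326538085938), 56.46902084350586) 0.07148331586831656
0.044 0.085 5845 ((549.0958862304688, -367.0738830566406), (166.0543212890625, 127.62743377685547), 56.565650939941406) 0.061430690648503546
tall things near [array([ 0.608, -0.076,  0.271]), array([ 0.572, -0.15 ,  0.129]), array([ 0.606, -0.139,  0.19 ]), array([ 0.609, -0.174,  0.131])]
```

View pics/crop.png

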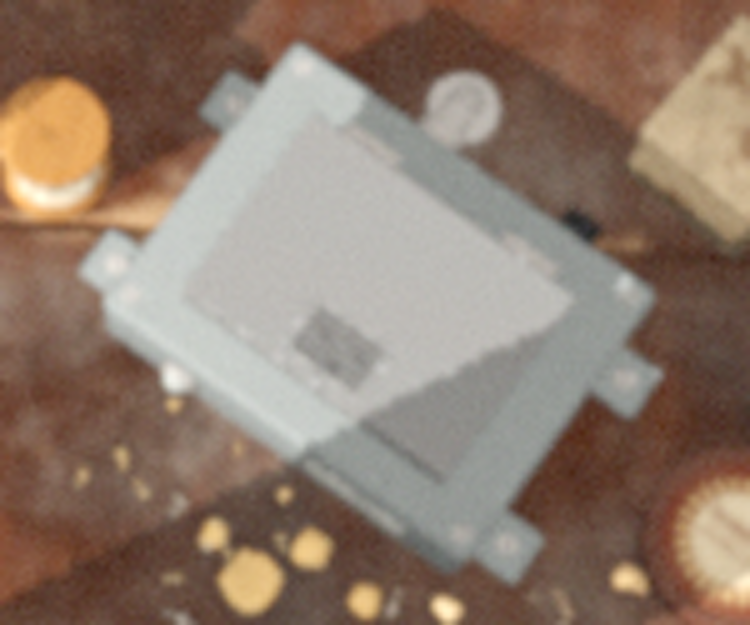

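Request:
carry_out:
  steps:
    - [[0,0,-4],[4,-0.4,0],255]
    - [[0,0,-8],[8,-0.8,0],255]
    - [[0,0,-12],[13,-1.2,0],255]
    - [[0,0,-17],[18,-1.7,1],255]
    - [[0,0,-22],[23,-2.2,3],255]
    - [[0,0,-27],[28,-2.7,5],255]
    - [[0,0,-30.5],[31.8,-3,7],255]
    - [[0,0,-30.5],[31.8,-3,9],255]
  force: 40

```text
clock: 1.1
tcp_pos: [0.5265, -0.3488, 0.1399]
orientation: [-0.0, 0.88, 0.475, 0.0]
wrist_force: [-1.0, 0.2, -0.3]
finger_gap: 0.0001
grip_force: 0.0
```

Request:
carry_out:
  steps:
    - [[0,0,0],[0,0,2],255]
    - [[0,0,0],[0,0,4],255]
    - [[0,0,0],[0,0,5.5],255]
    - [[0,0,0],[0,0,6.1],255]
    - [[0,0,0],[0,0,6.2],255]
    - [[0,0,0],[0,0,6.3],255]
    - [[0,0,0],[0,0,6.4],255]
    - [[0,0,0],[0,0,6.4],255]

```text
clock: 2.1
tcp_pos: [0.5245, -0.3512, 0.0777]
orientation: [0.0, 0.881, 0.473, 0.0]
wrist_force: [0.6, 0.7, 0.3]
finger_gap: -0.0001
grip_force: 0.0
```

```bash
python3 - <<'E'
from h import *
s=env.get_state(); p=s['tcp_pos']; print(p,s['wrist_force'])
C=np.array([.549,-.367]);y=np.array([.552,.834]);x=np.array([.834,-.552]); print('box xy',(p[:2]-C)@x,(p[:2]-C)@y)
E
```

```text
[ 0.52453299 -0.35116987  0.07769523] [0.61455171 0.74802762 0.29516943]
box xy -0.029143715410026697 -0.0003034627861176111
```

Request:
carry_out:
  steps:
    - [[0,0,0],[0,0,0.2],255]
    - [[0,0,0],[0,0,0.4],255]
    - [[0,0,0],[0,0,0.5],255]
    - [[0,0,0],[0,0,0.6],255]
    - [[0,0,0],[0,0,0.7],255]
    - [[0,0,0],[0,0,0.8],255]
    - [[0,0,0],[0,0,0.85],255]
    - [[0,0,0],[0,0,0.85],255]

```text
clock: 3.1
tcp_pos: [0.5242, -0.3509, 0.0687]
orientation: [-0.0, 0.881, 0.473, -0.0]
wrist_force: [-1.9, 0.3, 2.0]
finger_gap: 0.0001
grip_force: 1.0
```

Request:
carry_out:
  steps:
    - [[0,0,0],[0,0,0.05],255]
    - [[0,0,0],[0,0,0.05],255]
    - [[0,0,0],[0,0,0.1],255]
    - [[0,0,0],[0,0,0.1],255]
    - [[0,0,0],[0,0,0.1],255]
    - [[0,0,0],[0,0,0.1],255]
    - [[0,0,0],[0,0,0.1],255]
    - [[0,0,0],[0,0,0.1],255]

```text
clock: 4.1
tcp_pos: [0.5244, -0.351, 0.0678]
orientation: [0.0, 0.881, 0.473, -0.0]
wrist_force: [-1.4, 1.4, 2.0]
finger_gap: -0.0003
grip_force: 1.3
```

Request:
carry_out:
  steps:
    - [[0,0,0],[0,0,0.05],255]
    - [[0,0,0],[0,0,0.1],255]
    - [[0,0,0],[0,0,0.1],255]
    - [[0,0,0],[0,0,0.15],255]
    - [[0,0,0],[0,0,0.15],255]
    - [[0,0,0],[0,0,0.15],255]
    - [[0,0,0],[0,0,0.15],255]
    - [[0,0,0],[0,0,0.15],255]

```text
clock: 5.1
tcp_pos: [0.5245, -0.3511, 0.0672]
orientation: [0.0, 0.881, 0.473, 0.0]
wrist_force: [-3.5, 2.5, 8.7]
finger_gap: -0.0
grip_force: 3.9
```

The force rose at the hard stop, so the press is complete. I'm retreating up and towards the front.

Request:
carry_out:
  steps:
    - [[0,0,0],[0,-0.2,-2],255]
    - [[0,0,0],[0,-3,-5],255]
    - [[0,0,0],[0,-6,-9],255]
    - [[0,0,0],[0,-9,-12],255]
    - [[0,0,0],[0,-10,-14],255]
    - [[0,0,0],[0,-10,-14],255]
    - [[0,0,0],[0,-10,-14],255]
    - [[0,0,0],[0,-10,-14],255]

```text
clock: 6.1
tcp_pos: [0.441, -0.2957, 0.2048]
orientation: [-0.001, 0.881, 0.473, -0.0]
wrist_force: [-0.5, 0.2, -0.6]
finger_gap: 0.0003
grip_force: 0.0
```

Request:
carry_out:
  steps:
    - [[0,0,0],[0,0,0],255]
    - [[0,0,0],[0,0,0],255]
    - [[0,0,0],[0,0,0],255]
    - [[0,0,0],[0,0,0],255]
    - [[0,0,0],[0,0,0],255]
    - [[0,0,0],[0,0,0],255]
    - [[0,0,0],[0,0,0],255]
    - [[0,0,0],[0,0,0],255]

```text
clock: 7.1
tcp_pos: [0.441, -0.2957, 0.2063]
orientation: [0.0, 0.881, 0.473, -0.0]
wrist_force: [-0.5, -0.1, -0.4]
finger_gap: -0.0003
grip_force: 0.0
```

Request:
carry_out:
  steps:
    - [[0,0,0],[0,0,0],255]
    - [[0,0,0],[0,0,0],255]
    - [[0,0,0],[0,0,0],255]
    - [[0,0,0],[0,0,0],255]
    - [[0,0,0],[0,0,0],255]
    - [[0,0,0],[0,0,0],255]
    - [[0,0,0],[0,0,0],255]
    - [[0,0,0],[0,0,0],255]

```text
clock: 8.1
tcp_pos: [0.4411, -0.2957, 0.2063]
orientation: [0.0, 0.881, 0.473, 0.0]
wrist_force: [-0.2, -0.4, 0.0]
finger_gap: 0.0001
grip_force: 0.0
```

```bash
python3 - <<'E'
from h import *
ims=[]
s=env.get_state(); print(s['clock'],s['tcp_pos'])
im,d,c=shot('top'); np.savez('top1.npz',d=d,im=im,P=cloud(d,c)); im2,d2,c2=shot('scene'); np.savez('sc1.npz',d=d2,im=im2,P=cloud(d2,c2))
a=cv2.resize(im[150:275,245:395],(400,333),interpolation=cv2.INTER_CUBIC); b=cv2.resize(im2[165:290,190:340],(400,333),interpolation=cv2.INTER_CUBIC)
cv2.imwrite('pics/open.png',np.hstack([a,b])[...,::-1])
P=np.load('top1.npz')['P']; q=P[150:270,255:385].reshape(-1,3)
C=np.array([.549,-.367]);y=np.array([.552,.834]);x=np.array([.834,-.552]); bx=(q[:,:2]-C)@x;by=(q[:,:2]-C)@y
for yy in(-.032,0,.032):
    k=(abs(bx+.008)<.004)&(abs(by-yy)<.004); print(yy,k.sum(),q[k,2].round(4))
k=(bx>.02)&(q[:,2]>.08)&(abs(by)<.07);print('hatch max z',q[k,2].max(),bx[k].min(),bx[k].max())
k=(abs(bx)<.06)&(abs(by)<.08)&(abs(q[:,2]-.052)<.004);print('deck',np.median(q[k,2]))
E
```

```text
8.1 [ 0.44106259 -0.29572603  0.20630459]
-0.032 0 []
0 0 []
0.032 0 []
hatch max z 0.13134793633432107 0.04007501496413614 0.09648798615288554
deck 0.05134712206520786
```

View pics/open.png

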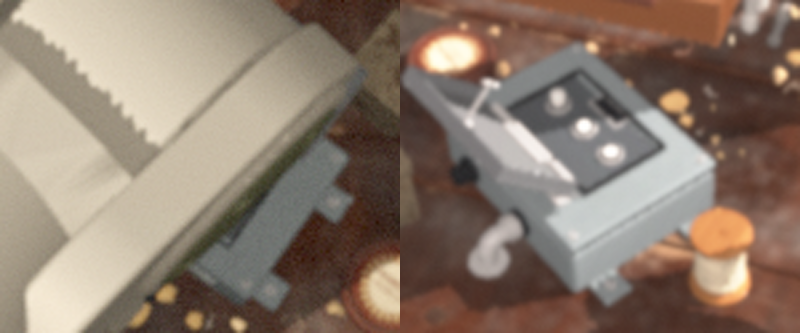

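The hatch is open, leaning back to z≈0.131. In the right-hand (scene) crop the buttons are at (558,98), (584,128) and (611,153). The farthest one, on the tin side (-y), looks popped out. I'll check that with depth and a wrist view while watching the hatch for two more seconds.

Request:
carry_out:
  steps:
    - [[0,0,0],[0,0,0],255]
    - [[0,0,0],[0,0,0],255]
    - [[0,0,0],[0,0,0],255]
    - [[0,0,0],[0,0,0],255]
    - [[0,0,0],[0,0,0],255]
    - [[0,0,0],[0,0,0],255]
    - [[0,0,0],[0,0,0],255]
    - [[0,0,0],[0,0,0],255]

```text
clock: 9.2
tcp_pos: [0.4411, -0.2957, 0.2063]
orientation: [0.0, 0.881, 0.473, 0.0]
wrist_force: [0.0, 0.2, -0.5]
finger_gap: -0.0002
grip_force: 0.0
```

Request:
carry_out:
  steps:
    - [[0,0,0],[0,0,0],255]
    - [[0,0,0],[0,0,0],255]
    - [[0,0,0],[0,0,0],255]
    - [[0,0,0],[0,0,0],255]
    - [[0,0,0],[0,0,0],255]
    - [[0,0,0],[0,0,0],255]
    - [[0,0,0],[0,0,0],255]
    - [[0,0,0],[0,0,0],255]

```text
clock: 10.2
tcp_pos: [0.441, -0.2957, 0.2063]
orientation: [0.0, 0.881, 0.473, -0.0]
wrist_force: [0.4, 0.7, -1.1]
finger_gap: -0.0001
grip_force: 0.0
```

```bash
cat > btn.py <<'E'
from h import *
C=np.array([.549,-.367]);y=np.array([.552,.834]);x=np.array([.834,-.552])
def btn():
    im2,d2,c2=shot('scene'); P=cloud(d2,c2); q=P[165:290,190:340].reshape(-1,3); bx=(q[:,:2]-C)@x;by=(q[:,:2]-C)@y
    k=(abs(bx)<.04)&(abs(by)<.06); dk=np.median(q[k,2]); print('deck',dk)
    for yy in(-.032,0,.032):
        k=(abs(bx+.008)<.012)&(abs(by-yy)<.012); h=q[:,2]-dk; t=k&(h>.003)
        print(yy,t.sum(),'top h',np.sort(h[k])[-8:].round(4))
        t=k&(h>np.sort(h[k])[-8]-1e-6); print('  top mean box', bx[t].mean().round(4),by[t].mean().round(4))
    k=(bx>.02)&(q[:,2]>.08)&(abs(by)<.07);print('hatch max z',q[k,2].max())
    return im2
E
python3 - <<'E'
from btn import *
btn()
s=env.get_state(); im,d,c=shot('wrist'); cv2.imwrite('pics/wrist.png',im[...,::-1]); print(c, s['tcp_pos']); np.savez('w.npz',d=d,im=im)
E
```

```text
deck 0.0530363979893963
-0.032 39 top h [0.0114 0.0117 0.0119 0.0122 0.0125 0.0132 0.0136 0.0138]
  top mean box -0.0092 -0.0319
0 33 top h [0.0047 0.0047 0.0048 0.005  0.005  0.0051 0.0053 0.0054]
  top mean box -0.006 0.0017
0.032 28 top h [0.0048 0.0048 0.0048 0.005  0.0052 0.0053 0.0055 0.006 ]
  top mean box -0.0074 0.0307
hatch max z 0.14528843530791047
{'fx': 325.19226210127806, 'fy': 325.19226210127806, 'cx': 283.21213640316375, 'cy': 207.2807491128118, 'origin': array([ 0.48729283, -0.22661206,  0.34843214]), 'orientation': array([ 0.94479012, -0.15467013,  0.04631405, -0.28513821])} [ 0.44107534 -0.29573922  0.20631745]
```

View pics/wrist.png

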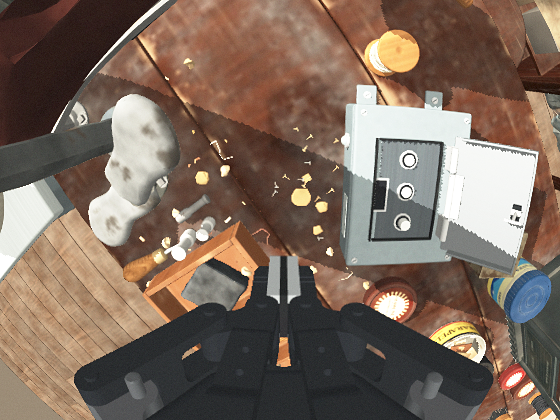

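The wrist view shows all three buttons at (408,160), (405,191) and (402,223), with the hatch open. Depth puts the -y button 12–13 mm above the deck and the other two at about 5 mm, so the tripped one is at box (-8,-32). I'll approach above it.

Request:
carry_out:
  steps:
    - [[0,0,0],[-1.2,4,0],255]
    - [[0,0,0],[-2.4,8,1],255]
    - [[0,0,0],[-3.2,12.15,3],255]
    - [[0,0,0],[-3.2,12.15,6],255]
    - [[0,0,0],[-3.2,12.15,9],255]
    - [[0,0,0],[-3.2,12.15,12],255]
    - [[0,0,0],[-3.2,12.15,13.4],255]
    - [[0,0,0],[-3.2,12.15,13.4],255]

```text
clock: 11.3
tcp_pos: [0.5241, -0.3891, 0.0714]
orientation: [-0.001, 0.881, 0.473, -0.0]
wrist_force: [-0.3, 0.2, -0.2]
finger_gap: 0.0001
grip_force: 0.0
```

```bash
python3 - <<'E'
from btn import *
s=env.get_state(); p=s['tcp_pos']; print(p,s['wrist_force'],'box',(p[:2]-C)@x,(p[:2]-C)@y)
im,d,c=shot('scene'); cv2.imwrite('pics/near.png',cv2.resize(im[150:290,180:350],(680,560),interpolation=cv2.INTER_CUBIC)[...,::-1])
E
```

```text
[ 0.52408629 -0.38906226  0.07142811] [-0.29808781  0.17802501 -0.18405765] box -0.008599671344441695 -0.0321522919361472
```

View pics/near.png

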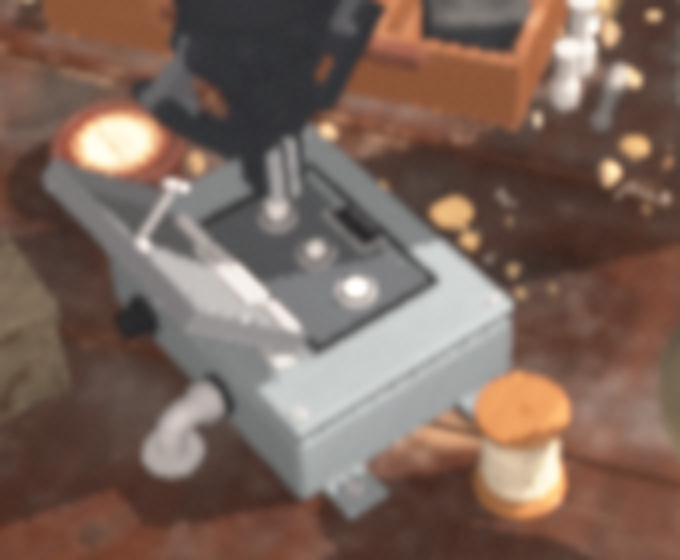

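The fingertips hang right over the tripped button at (278,205), clear of the hatch and the good buttons at (315,250) and (355,288). Now I push.

Request:
carry_out:
  steps:
    - [[0,0,0],[0,0,0.4],255]
    - [[0,0,0],[0,0,0.7],255]
    - [[0,0,0],[0,0,0.9],255]
    - [[0,0,0],[0,0,1.1],255]
    - [[0,0,0],[0,0,1.3],255]
    - [[0,0,0],[0,0,1.5],255]
    - [[0,0,0],[0,0,1.55],255]
    - [[0,0,0],[0,0,1.55],255]

```text
clock: 12.35
tcp_pos: [0.5246, -0.3895, 0.0567]
orientation: [-0.0, 0.881, 0.473, -0.0]
wrist_force: [0.8, -0.2, 0.3]
finger_gap: 0.0001
grip_force: 0.3
```

Request:
carry_out:
  steps:
    - [[0,0,0],[0,0,0.05],255]
    - [[0,0,0],[0,0,0.1],255]
    - [[0,0,0],[0,0,0.15],255]
    - [[0,0,0],[0,0,0.15],255]
    - [[0,0,0],[0,0,0.2],255]
    - [[0,0,0],[0,0,0.2],255]
    - [[0,0,0],[0,0,0.2],255]
    - [[0,0,0],[0,0,0.2],255]

```text
clock: 13.35
tcp_pos: [0.5247, -0.3896, 0.0562]
orientation: [0.0, 0.881, 0.473, 0.0]
wrist_force: [-2.9, 2.0, 8.5]
finger_gap: 0.0002
grip_force: 4.6
```

Hard end stop at 8.5 N, so the button is fully in. I'm retreating straight up, then back.

Request:
carry_out:
  steps:
    - [[0,0,0],[0,0,-2],255]
    - [[0,0,0],[0,0,-5],255]
    - [[0,0,0],[0,0,-9],255]
    - [[0,0,0],[0,-4,-13],255]
    - [[0,0,0],[0,-8,-15],255]
    - [[0,0,0],[0,-12,-15],255]
    - [[0,0,0],[0,-12,-15],255]
    - [[0,0,0],[0,-12,-15],255]

```text
clock: 14.35
tcp_pos: [0.425, -0.3236, 0.2049]
orientation: [0.0, 0.881, 0.473, 0.0]
wrist_force: [0.2, 0.5, -0.7]
finger_gap: -0.0003
grip_force: 0.0
```

```bash
python3 - <<'E'
from btn import *
im=btn(); cv2.imwrite('pics/end.png',cv2.resize(im[150:290,180:350],(680,560),interpolation=cv2.INTER_CUBIC)[...,::-1])
s=env.get_state(); print(s['clock'],s['tcp_pos'],s['wrist_force'])
E
```

```text
deck 0.05299460788706856
-0.032 29 top h [0.0044 0.0045 0.0046 0.0047 0.005  0.0053 0.0055 0.0057]
  top mean box -0.0063 -0.0317
0 29 top h [0.005  0.0051 0.0051 0.0054 0.0056 0.0061 0.0062 0.0065]
  top mean box -0.0072 0.0013
0.032 28 top h [0.0042 0.0042 0.0042 0.0047 0.0051 0.0052 0.0054 0.006 ]
  top mean box -0.0066 0.0321
hatch max z 0.14562541561595765
14.4 [ 0.42529469 -0.32387044  0.20473254] [ 0.25635682  0.12571146 -0.26776487]
```

View pics/end.png

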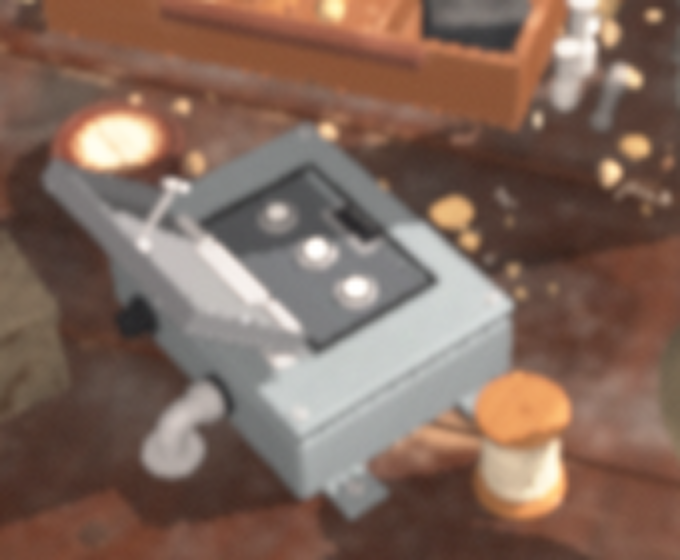

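All three buttons, at (278,213), (316,250) and (355,288), now sit about 5 mm above the deck. The hatch is open and the things round the box are where they were.

```bash
python3 -c "
from workcell import env
print(env.hand_in())"
```

```text
the job is handed in; nothing more can be done
None
```

The tripped breaker (the -y one) is pushed fully in, the hatch is standing open by itself, the good breakers and the things round the box were left alone, and the job is handed in; the hand-in gave no verdict.

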